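Refit the filter cassette in the intake air box

TASK

The orange filter cassette is out of the black intake air box: put it back. Tilt it so that one end hooks under the steel lip, then lower the other end and press it down until the yellow sprung catch snaps over it and the cassette lies flat on its seat. Leave the other things on the bench where they are.

Things in the scene. Friction and masses are not known exactly. Their poses are not given: they have to be found in the camera images.
- cassette_center (a point): Loose filter cassette: orange frame round pale paper pleats, a grip rib across its top; 0.15 to 0.31 kg. 120 mm (its x) by 160 mm (its y) by 44 mm (its z, up). This point is its centre, 22 mm above its underside. Heights over the underside: pleat pack 0-12 mm (90 x 104 mm, centred); flat frame 12-20 mm (full 120 x 160); rib 20-44 mm. Both ends are alike: either may go under the lip.
- cassette_rib (a point): centre of the cassette's grip rib, 32 mm above its underside and 10 mm above cassette_center; same axes. The rib is 70 mm long along x, 14 mm thick along y (grasp it across y) and 24 mm high
- cassette_end_a (a point): middle of the lower edge of the cassette frame at its +y end: 80 mm along +y and 10 mm below cassette_center; same axes. Each end has a solid band 28 mm wide (y = 52 to 80 mm either way) that may be pressed
- cassette_end_b (a point): middle of the lower edge of the cassette frame at its -y end: 80 mm along -y and 10 mm below cassette_center; same axes as the cassette
- cassette: the same cassette; origin at the centre of its underside, 22 mm below cassette_center; same axes
- air_box: Black intake air box, open on top, fixed to the bench. Origin: centre of its underside, on the bench top; z up, +y to the end with the steel lip, -y to the end with the yellow catch, +x to the side with the round outlet spigot. It spans x -97 to 102, y -116 to 88, z up to 63 mm. The cassette goes in with its y along the box's y (either way round); seated, cassette_center is at [0, 0, 44] mm here.
- seat_center (a point): centre of the pocket at seat height, [0, 0, 34] mm in the box; same axes. The pocket for the frame is 126 mm (x) by 164 mm (y); a seat 10 mm wide runs round it at z = 34 mm, below it the box is hollow down to z = 6 mm. Side walls reach z = 40 mm, then flare outwards to x = +/-69 mm at z = 50 mm; the catch-end wall reaches z = 42 mm.
- lip_edge (a point): middle of the lower side of the free edge of the fixed steel lip, at [0, 68, 50.5] mm in the box; same axes. The lip overhangs the seat by 14 mm; its underside slopes down to z = 44 mm at the end wall (y = 82 mm); its top is at 54 mm. The 8 mm frame enters tilted by 10 to 20 degrees, this end low; the opening from here to the catch-end wall (150 mm) is shorter than the cassette.
- catch (a joint): sprung sliding catch, yellow, 36 mm wide, at the box's -y end: 0 = out over the pocket, grows (m) as it is pushed back to -y, at most 0.012; springs back with 3 to 6.6 N. Its face is a ramp 60 degrees steep, up to z = 60 mm at the wall. A frame end laid on the ramp stays up; pressed down with 5 to 20 N it pushes the catch back, passes below it, and the catch springs out over the frame's top.
- catch_nose (a point): middle of the lower side of the catch's tip, at [0, -74, 43.5] mm in the box when the catch is at 0: it then overhangs the pocket by 8 mm, 1.5 mm above the top of the seated frame
- piston: grey engine piston, 82 x 81 x 61 mm, standing upright beside the work; origin under its centre; a bystander
- conrod: grey connecting rod, 76 x 187 x 22 mm, lying flat; origin under its centre; a bystander
- oil_filter: blue oil filter can, 78 mm across, 86 mm high; origin under its centre; a bystander
- ratchet: ratchet handle with red grip, 36 x 203 x 36 mm, lying flat; origin under its centre; a bystander

How it is judged:
On the way:
1. one end of the tilted cassette (at least 4 degrees) is hooked at least 6 mm under the steel lip (angle between cassette_center's own z axis and vertical above 0.07 rad and ((y of cassette_end_a in the frame of air_box above 0.074 m and z of cassette_end_a in the frame of air_box between 0.03 and 0.041 m and x of cassette_end_a in the frame of air_box between -0.012 and 0.012 m) or (y of cassette_end_b in the frame of air_box above 0.074 m and z of cassette_end_b in the frame of air_box between 0.03 and 0.041 m and x of cassette_end_b in the frame of air_box between -0.012 and 0.012 m))), for 0.1 s.
At the end, for the whole second after the job is handed in: The cassette lies at rest in the air box, one end under the lip and the other under the catch: flat within 1.7 degrees, its centre within 6 mm (x), 5 mm (y) and 3 mm (height) of the seated position, square to the box within 4 degrees, and the catch sprung back to within 3 mm of fully out (angle between cassette_center's own z axis and vertical below 0.03 rad and angle between the y axis of cassette_center and the y axis of air_box, either way round below 0.07 rad and x of cassette_center in the frame of air_box between -0.006 and 0.006 m and y of cassette_center in the frame of air_box between -0.005 and 0.005 m and z of cassette_center in the frame of air_box between 0.041 and 0.047 m and value of joint catch below 0.003 m and linear speed of cassette below 0.02 m/s); the robot touches nothing.
It fails at once if a bystander (piston, connecting rod, oil filter, ratchet) is moved by more than 20 mm (distance of any of piston, conrod, oil_filter, ratchet from where it was at the start of the episode above 0.02 m).
It also fails if it takes over 45 s, if anything falls off the work surface, if the arm or the gripper's body presses on something with over 40 N, if the wrist force passes 120 N, or if a joint passes its speed limit or range.

ROBOT

A 6-joint arm with a two-finger parallel gripper is mounted at the origin on a cart in front of the work surface, level with it; the furniture and walls round the work are solid. World frame = base frame: x ahead of the robot, y to its left, z up, the work surface at z = 0. Lengths are in m, angles in rad, forces in N, time in s.
With the tool pointing down it reaches from about 0.325 to 0.9 m from the base axis. Payload 3.5 kg.
Tool frame: the origin (TCP) lies midway between the tips of the shut fingers; the grasp point (between the pads) lies 19 mm behind it; z points along the fingers, y is the line along which they close (so a half turn about z gives the same grasp; the last joint's range is limited). The gripper opens to 85 mm and grips with 20 to 120 N. Pads are 22 mm wide; open, the fingers measure 114 mm over their backs; the gripper's body (76 mm by 85 mm) begins 54 mm behind the grasp point. The pads swing forward as they close: fully open they stand 13 mm farther back than shut.
Start: joints at [1.16, 0.276, -0.026, 1.268, 0, 1.467], TCP at [0.189, 0.596, 0.231] pointing down, gripper open.
Joint ranges: [-3.12, 3.12], [-0.85, 1.88], [-1.08, 1.24], [-1.95, 2.15], [-1.57, 1.53], [-3.14, 3.14]. Speed limits (rad/s): [2.57, 2.57, 3.14, 3.14, 3.14, 3.14].

INTERFACE

Orientations are given as a unit quaternion [w, x, y, z].
In Python, from rig import manip gives the robot as it stands.
- The arm moves only by the shell command python3 -m crank 'ROWS' [FORCE]. ROWS is JSON, one flat list of numbers, 7 for each row, row after row: the turn, a rotation vector about the tool's x, y, z in degrees, then the shift along the tool's x, y, z in cm, then the gripper's target within -1 to 1 (shut at 1, half-way at 0, fully open at -1). A call has exactly 8 rows; each row is the pose to reach, as a shift and turn from the pose commanded when the call began, along the tool's axes at that moment; what a row does not reach only later rows make up. A row lasts 1/10 s, in which the tool goes at most 50 mm and 8.59 degrees, less where a joint would pass 70% of its speed; a pose out of reach is approached as far as the arm can. A call with a gripper value outside its range is refused whole. The fingers move at their own pace and stop on an object; FORCE is the grip in N (left out, the last holds). Time passes only in rows, so rows that repeat a pose let the fingers close, or fill a call up. It gives the time, the measured TCP pose, the force, the opening and the grip force at its end, in the units of the state.
- manip.state(): the state, without advancing time (a new reading comes with each control period).
- manip.camera(name): name is "side" or "top"; returns a dict with "pixels" (420x560x3 uint8, red, green, blue), "fx", "fy", "cx", "cy" (pixels), "camera_from_world" (4x4, takes a point from world to camera coordinates). Camera axes: x right, y up, looking along -z (the intrinsics and any distortion apply to the point x, -y, -z); pixel columns grow to the right and rows downward; lengths in m; the calibration is good to about 2 mm. A picture is of the moment at which its call begins. There is no depth.
- manip.hand_in(): hands the job in; it is judged then, once.
The state is a dict: "time_s": time; "joints": joint angles; "joint_vel": joint speeds; "tau": joint torques, N m; "ee_pos": TCP position; "tcp_rot": TCP orientation; "contact_force": force on the tool from outside, world axes, zero at the start; "ft_torque": the same for the moment, N m; "gripper_width": opening from 0.0 (shut) to 1.0 (fully open); "finger_force": force on a finger pad.
Only numpy, scipy, OpenCV 4.12 (cv2) and the standard library are available. Lean on these libraries where they do the work, as an engineer would, in place of code of your own. Each camera call takes 0.05 s, during which the arm holds its last target. There are 200 camera calls.

## Working session

There is one attempt and no reset: what is moved stays moved. The work goes in short steps, Python scripts to look and compute and a shell command to move; the robot and the scene stay as the last step left them, time stands still between calls to the robot, and variables do not carry over. Pictures are saved under pics/ and viewed, at most 10 in all, crops included, and the job is handed in when it is done.

```bash
mkdir -p pics; python3 - <<'E'
from rig import manip
import cv2,numpy as np
for n in("top","side"):
    c=manip.camera(n); cv2.imwrite(f"pics/{n}0.png",c["pixels"][:,:,::-1])
    print(n,c["fx"],c["fy"],c["cx"],c["cy"],np.round(c["camera_from_world"],4).tolist(),[k for k in c])
print(manip.state())
E
```

```text
top 408.33802789785074 408.33802789785074 275.4995230175221 212.6305206924405 [[0.0177, -0.9998, 0.0102, -0.0181], [0.9984, 0.0182, 0.0535, -0.5557], [-0.0536, 0.0092, 0.9985, -1.5514], [0.0, 0.0, 0.0, 1.0]] ['pixels', 'fx', 'fy', 'cx', 'cy', 'camera_from_world']
side 503.9424219133564 503.9424219133564 281.1325448845354 211.95465860971117 [[0.9981, 0.0589, 0.0161, -0.5705], [-0.0481, 0.595, 0.8023, -0.0194], [0.0377, -0.8016, 0.5967, -1.9833], [0.0, 0.0, 0.0, 1.0]] ['pixels', 'fx', 'fy', 'cx', 'cy', 'camera_from_world']
{'time_s': 0.1, 'joints': array([ 1.15959688e+00,  2.77052921e-01, -2.77431334e-02,  1.26800562e+00,
        3.74950410e-05,  1.46738473e+00]), 'joint_vel': array([ 0.00015958, -0.00144587,  0.00365896, -0.00018222,  0.00044025,
        0.00023139]), 'tau': array([ 8.68876377e-04, -4.46710253e+01,  2.96127963e+01,  8.47042131e-03,
       -8.01160218e-05,  2.28845261e-05]), 'ee_pos': array([0.18906688, 0.59497667, 0.2302743 ]), 'tcp_rot': array([-2.73285926e-04,  1.53287128e-01,  9.88181183e-01, -9.64892167e-04]), 'contact_force': array([ 0.85692015, -0.12736864, -0.36025136]), 'ft_torque': array([ 0.00864403, -0.04225879,  0.03976927]), 'finger_force': 0.0, 'gripper_width': 0.9994071651155135}
```

View pics/top0.png

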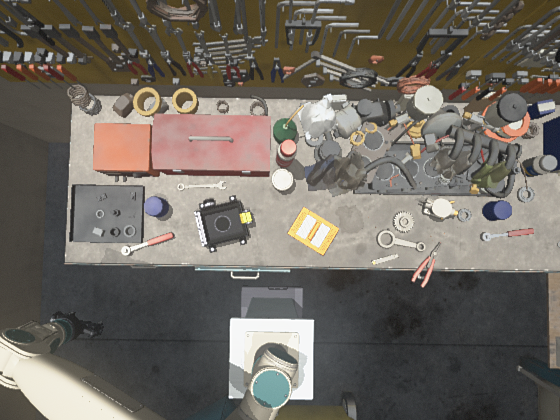

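View pics/side0.png

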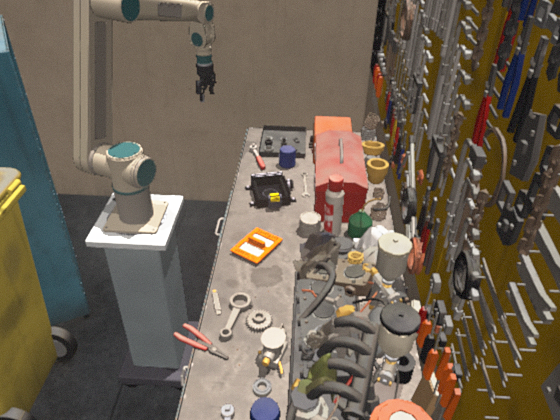

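Top view: air box at about (222,222) with its yellow catch at (246,217), so the lip end faces left (+y). The cassette is at about (314,231). In the side view the box is at (270,190) and the cassette at (257,246). I'll zoom in on both.

```bash
python3 - <<'E'
import cv2,numpy as np
t=cv2.imread("pics/top0.png");s=cv2.imread("pics/side0.png")
a=cv2.resize(t[185:265,185:345],None,fx=5,fy=5,interpolation=cv2.INTER_CUBIC)
b=cv2.resize(s[165:270,225:330],(600,600),interpolation=cv2.INTER_CUBIC)
cv2.imwrite("pics/t1.png",a);cv2.imwrite("pics/s1.png",b)
E
```

```text
(no output)
```

View pics/t1.png

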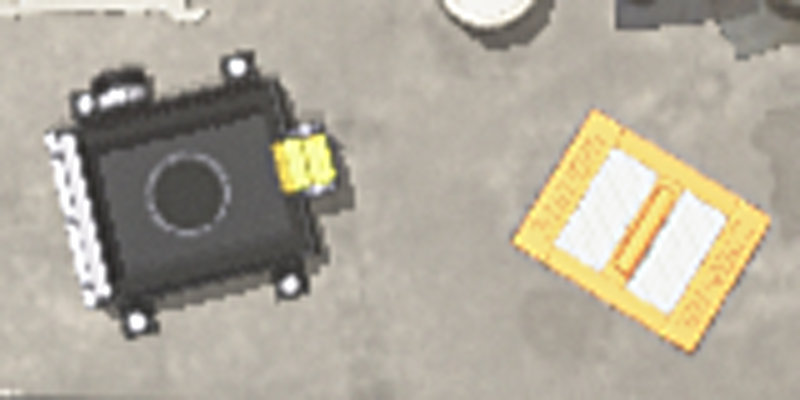

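View pics/s1.png

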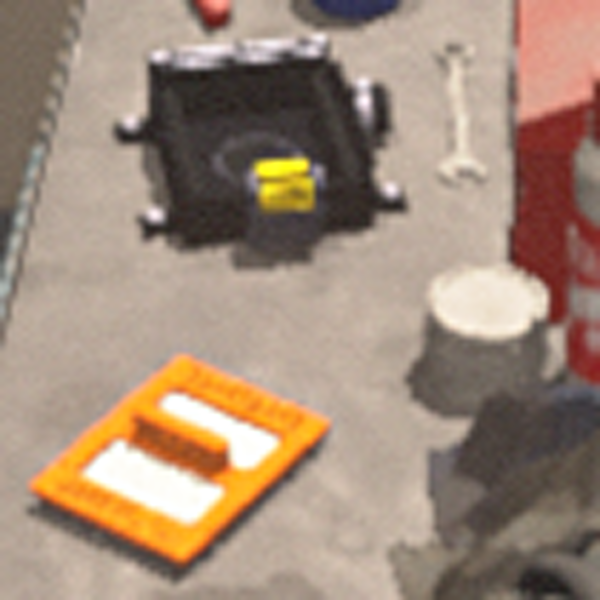

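The cassette corners in the top crop are at about (597,108), (770,213), (690,353) and (513,240). The lip's free edge runs (72,130)–(108,300) and the catch nose is near (277,167). I'll fit both poses and check them with an overlay.

```bash
cat >h.py <<'E'
import cv2,numpy as np
from rig import manip
from scipy.optimize import least_squares
from scipy.spatial.transform import Rotation as R
def proj(c,P):
    T=np.array(c["camera_from_world"]);q=np.atleast_2d(P)@T[:3,:3].T+T[:3,3]
    return np.c_[c["cx"]+c["fx"]*q[:,0]/-q[:,2],c["cy"]+c["fy"]*-q[:,1]/-q[:,2]]
def w(p,P):  # planar pose x,y,yaw
    P=np.atleast_2d(P)*.001;c,s=np.cos(p[2]),np.sin(p[2])
    return np.c_[p[0]+c*P[:,0]-s*P[:,1],p[1]+s*P[:,0]+c*P[:,1],P[:,2]]
def tool(): # current TCP pos, rotation
    s=manip.state();q=s["tcp_rot"];return s["ee_pos"],R.from_quat([q[1],q[2],q[3],q[0]]).as_matrix(),s
E
python3 - <<'E'
from h import *
ct,cs=manip.camera("top"),manip.camera("side")
T=lambda u,v:(184.5+(u+.5)/5,184.5+(v+.5)/5)   # centre-of-pixel
S=lambda u,v:(224.5+(u+.5)*105/600,164.5+(v+.5)*105/600)
# cassette: corners of frame top (z=20), y axis along (173,105) crop direction
X=[[-60,-80,20],[-60,80,20],[60,80,20],[60,-80,20]]
tp=[T(690,353),T(513,240),T(597,108),T(770,213)]
sp=[S(180,563),S(32,487),S(183,355),S(330,420)]
f=lambda p:np.r_[proj(ct,w(p,X))-tp,proj(cs,w(p,X))-sp].ravel()
r=least_squares(f,[.5,-.15,-.5]);print("cas",r.x,np.degrees(r.x[2]),np.round(r.fun.reshape(-1,2),1).tolist());c=r.x
# box
tpts=[T(90,215),T(277,167)];tm=[[0,68,52],[0,-74,45]]
def g(p):
    e=(proj(ct,w(p,tm))-tpts).ravel()
    l=proj(ct,w(p,[[50,68,52],[-50,68,52]]));d=l[0]-l[1];m=np.array(T(72,130))-T(108,300)
    return np.r_[e,(proj(ct,w(p,tm))-tpts).ravel()*0, 10*(np.arctan2(d[1],d[0])-np.arctan2(m[1],m[0]))]
r=least_squares(g,[.5,.2,.2]);print("box",r.x,np.degrees(r.x[2]),np.round(r.fun,2));b=r.x
np.savez("p.npz",c=c,b=b)
def draw(cam,x0,y0,k,ww,hh):
    im=cv2.resize(cam["pixels"][y0:y0+hh,x0:x0+ww,::-1],None,fx=k,fy=k,interpolation=cv2.INTER_CUBIC)
    def pl(p,P,col):
        q=(proj(cam,w(p,P))-[x0,y0]+.5)*k
        cv2.polylines(im,[np.int32(q*8)],True,col,1,cv2.LINE_AA,3)
    rect=lambda x,y0,y1,z:[[-x,y0,z],[x,y0,z],[x,y1,z],[-x,y1,z]]
    pl(b,rect(69,-82,82,50),(255,255,0));pl(b,rect(63,68,88,54),(0,0,255));pl(b,rect(18,-74,-83,44),(255,0,255));pl(c,X,(255,0,0))
    pl(b,[[0,68,50],[0,-74,44]],(0,255,0));return im
a=draw(ct,190,190,5,155,70);s=draw(cs,230,165,5,80,100)
a=draw(ct,192,192,9,66,60);s=draw(cs,240,165,6,66,50)
o=np.zeros((600,800,3),np.uint8);o[:540,:594]=a;cv2.imwrite("pics/o1.png",o[:540,:594])
cv2.imwrite("pics/o2.png",cv2.resize(s,None,fx=2,fy=2))
p,M,st=tool();print(p,M.round(3).tolist())
E
```

```text
cas [ 0.49115066 -0.15075886  0.10827915] 6.203938284802483 [[12.3, -11.2], [6.0, 15.2], [-13.7, 10.2], [-6.7, -14.5], [-16.3, -3.9], [10.3, -19.3], [15.8, 3.3], [-8.3, 20.4]]
box [0.51160262 0.19709079 0.26827154] 15.370826818408602 [ 0.15 -0.13 -0.16  0.13  0.   -0.   -0.    0.   -0.33]
[0.18917149 0.59517326 0.23058564] [[-0.953, 0.303, -0.001], [0.303, 0.953, -0.001], [0.0, -0.001, -1.0]]
```

View pics/o1.png

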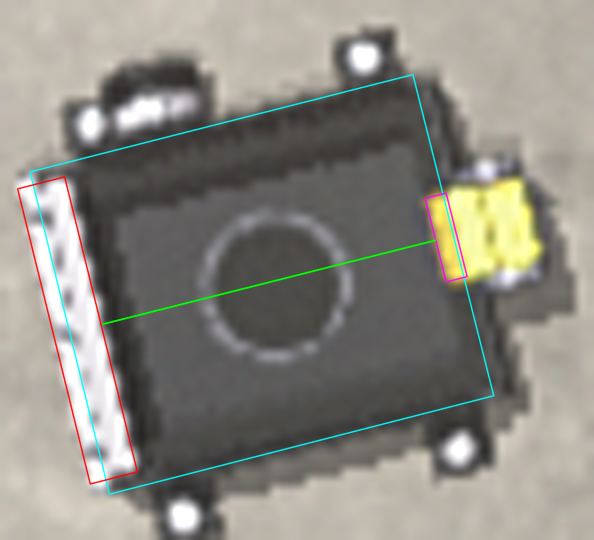

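View pics/o2.png

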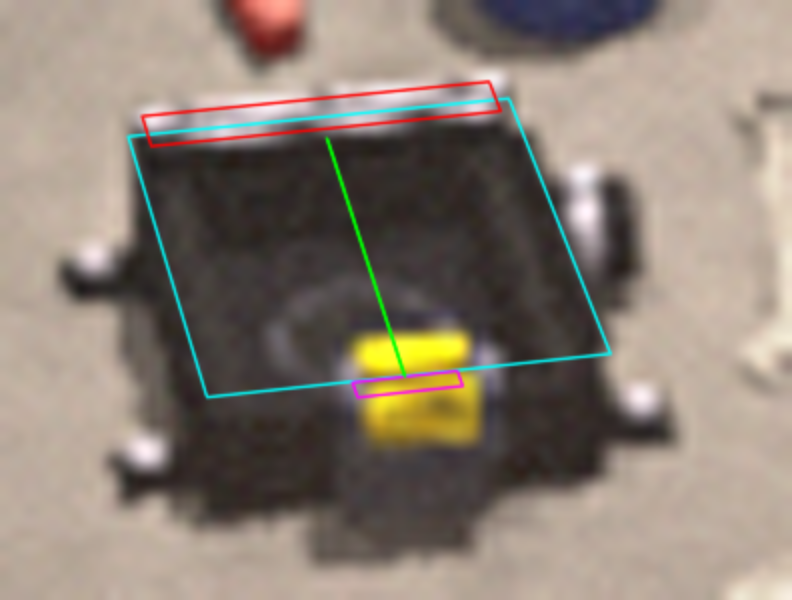

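The box fit matches the image in both views to within 1–2 mm. For the cassette I mislabelled the side-view corners, so I'll refit it and plan the grasp.

```bash
cat >>h.py <<'E'
def rows(target,yaw,tilt=0.):
    """needed shift (cm) and rotvec (deg) in current tool axes; tool z down, tool y along +-yaw-frame y; tilt: box +y end low"""
    p,M,s=tool()
    for sg in(1,-1):
        y=np.array([-np.sin(yaw),np.cos(yaw),0])*sg; z=np.array([0,0,-1.]);x=np.cross(y,z)
        B=np.c_[x,y,z]
        ax=np.array([np.cos(yaw),np.sin(yaw),0]); B=R.from_rotvec(-np.radians(tilt)*ax).as_matrix()@B
        print("rot",R.from_matrix(M.T@B).as_rotvec(degrees=True).round(2),"shift cm",(M.T@(np.array(target)-p)*100).round(2))
E
python3 - <<'E'
from h import *
ct,cs=manip.camera("top"),manip.camera("side")
T=lambda u,v:(184.5+(u+.5)/5,184.5+(v+.5)/5)
S=lambda u,v:(224.5+(u+.5)*105/600,164.5+(v+.5)*105/600)
X=[[-60,-80,20],[-60,80,20],[60,80,20],[60,-80,20]]
tp=[T(690,353),T(513,240),T(597,108),T(770,213)]
sp=[S(32,487),S(183,355),S(330,420),S(180,563)]
f=lambda p:np.r_[proj(ct,w(p,X))-tp,proj(cs,w(p,X))-sp].ravel()
r=least_squares(f,[.5,-.15,-.5]);c=r.x;print("cas",c,np.degrees(c[2]),np.round(r.fun.reshape(-1,2),1).tolist())
b=np.load("p.npz")["b"];np.savez("p.npz",c=c,b=b)
rows([c[0],c[1],.12],c[2])
print(tool()[2]["joints"])
E
```

```text
cas [ 0.49066341 -0.15212977 -0.5385779 ] -30.85824055337449 [[-0.0, -0.4], [-0.4, 0.0], [-0.7, -0.2], [0.4, 0.8], [-0.4, -0.0], [-0.3, 0.5], [0.2, 0.8], [0.6, -0.2]]
rot [-0.04 -0.   13.22] shift cm [-51.37 -62.1   11.13]
rot [ 0.0000e+00 -7.0000e-02 -1.6678e+02] shift cm [-51.37 -62.1   11.13]
[ 1.15958909e+00  2.76684807e-01 -2.69119650e-02  1.26798192e+00
  2.49393987e-05  1.46738660e+00]
```

```bash
python3 -m crank '[0,0,6.6,-3,-3.7,0,-1, 0,0,6.6,-6,-7.3,0,-1, 0,0,6.6,-9,-11,0,-1, 0,0,6.6,-12,-14.5,0,-1, 0,0,6.6,-15,-18.1,0,-1, 0,0,6.6,-18,-21.8,0,-1, 0,0,6.6,-21,-25.4,0,-1, 0,0,6.6,-24,-29,0,-1]' 60
python3 - <<'E'
from h import *
c=np.load("p.npz")["c"];rows([c[0],c[1],.12],c[2])
E
```

```text
time_s: 1.1
ee_pos: [0.3305, 0.2449, 0.2315]
tcp_rot: [0.0, 0.21, 0.978, 0.0]
contact_force: [1.4, 0.8, 0.3]
gripper_width: 0.999
finger_force: 0.0
rot [0.04 0.04 6.66] shift cm [-30.88 -29.66  11.15]
rot [-6.0000e-02  7.0000e-02 -1.7334e+02] shift cm [-30.88 -29.66  11.15]
```

```bash
python3 -m crank '[0,0,6.6,-3.4,-3.2,0,-1, 0,0,6.6,-6.8,-6.5,0,-1, 0,0,6.6,-10.2,-9.8,0,-1, 0,0,6.6,-13.6,-13,1,-1, 0,0,6.6,-17,-16.3,2,-1, 0,0,6.6,-20.4,-19.6,3,-1, 0,0,6.6,-23.8,-22.8,4,-1, 0,0,6.6,-27,-26,5,-1]'
python3 - <<'E'
from h import *
c=np.load("p.npz")["c"];rows([c[0],c[1],.12],c[2])
E
```

```text
time_s: 1.9
ee_pos: [0.4703, -0.1036, 0.1812]
tcp_rot: [0.001, 0.266, 0.964, 0.0]
contact_force: [0.6, 1.0, 0.0]
gripper_width: 0.998
finger_force: 0.0
rot [ 0.02  0.06 -0.01] shift cm [-4.23 -3.13  6.12]
rot [ 9.0000e-02 -4.0000e-02  1.7999e+02] shift cm [-4.23 -3.13  6.12]
```

```bash
python3 -m crank '[0,0,0,-0.5,0,2,-1, 0,0,0,-0.5,0,4,-1, 0,0,0,-0.5,0,6,-1, 0,0,0,-0.5,0,6,-1, 0,0,0,-0.5,0,6,-1, 0,0,0,-0.5,0,6,-1, 0,0,0,-0.5,0,6,-1, 0,0,0,-0.5,0,6,-1]'
python3 - <<'E'
from h import *
c=np.load("p.npz")["c"];rows([c[0],c[1],.024],c[2])
E
```

```text
time_s: 2.7
ee_pos: [0.4748, -0.1041, 0.1224]
tcp_rot: [0.001, 0.266, 0.964, -0.0]
contact_force: [-0.4, 0.1, -0.1]
gripper_width: 0.999
finger_force: 0.0
rot [0.02 0.12 0.04] shift cm [-3.81 -3.32  9.84]
rot [-1.8000e-01  3.0000e-02 -1.7996e+02] shift cm [-3.81 -3.32  9.84]
```

```bash
python3 -m crank '[0,0,0,-3.8,-3.3,0,-1, 0,0,0,-3.8,-3.3,3,-1, 0,0,0,-3.8,-3.3,6,-1, 0,0,0,-3.8,-3.3,8,-1, 0,0,0,-3.8,-3.3,9,-1, 0,0,0,-3.8,-3.3,9.7,-1, 0,0,0,-3.8,-3.3,9.7,0.3, 0,0,0,-3.8,-3.3,9.7,1]'
python3 -m crank '[0,0,0,0,0,0,1, 0,0,0,0,0,0,1, 0,0,0,0,0,0,1, 0,0,0,0,0,0,1, 0,0,0,0,0,0,1, 0,0,0,0,0,0,1, 0,0,0,0,0,0,1, 0,0,0,0,0,0,1]' 80
python3 - <<'E'
from h import *
c=np.load("p.npz")["c"];rows([c[0],c[1],.024],c[2])
E
```

```text
time_s: 3.5
ee_pos: [0.4906, -0.1521, 0.0252]
tcp_rot: [0.001, 0.266, 0.964, -0.0]
contact_force: [-0.3, 0.5, -0.5]
gripper_width: 0.691
finger_force: 0.0
time_s: 4.3
ee_pos: [0.4903, -0.1521, 0.0252]
tcp_rot: [0.001, 0.266, 0.964, -0.0]
contact_force: [-1.7, 0.3, 5.9]
gripper_width: 0.139
finger_force: 80.4
rot [-0.01  0.07  0.03] shift cm [-0.04  0.02  0.12]
rot [-1.2000e-01 -1.0000e-02 -1.7997e+02] shift cm [-0.04  0.02  0.12]
```

The rib is gripped. I'll lift, and work out the transfer to a tilted hover above the box.

```bash
cat >>h.py <<'E'
def tgt(end_y,end_z,tilt,x=0,up=0,b=None):
    b=np.load("p.npz")["b"] if b is None else b
    t=np.radians(tilt);y=end_y-80*np.cos(t)+13*np.sin(t);z=end_z+80*np.sin(t)+13*np.cos(t)
    P=w(b,[x,y,z+up])[0];print("tcp",P.round(4));rows(P,b[2],tilt)
E
python3 -m crank '[0,0,0,0,0,-2,1, 0,0,0,0,0,-5,1, 0,0,0,0,0,-9,1, 0,0,0,0,0,-12,1, 0,0,0,0,0,-13,1, 0,0,0,0,0,-13,1, 0,0,0,0,0,-13,1, 0,0,0,0,0,-13,1]'
python3 -c "
from h import *
tgt(58,41,14,up=80);print(tool()[2]['joints'])"
```

```text
time_s: 5.1
ee_pos: [0.4879, -0.151, 0.1519]
tcp_rot: [-0.002, 0.266, 0.964, 0.0]
contact_force: [-0.1, 0.1, -1.6]
gripper_width: 0.141
finger_force: 79.4
tcp [0.516  0.1812 0.153 ]
rot [ 13.31  -5.9  -45.94] shift cm [14.62 29.96 -0.06]
rot [ -7.28 -16.42 132.98] shift cm [14.62 29.96 -0.06]
[-4.26683444e-01  1.35710082e-01 -3.76369244e-01  1.06328047e+00
 -8.25486651e-07  1.11534232e-01]
```

```bash
python3 -m crank '[1.7,-0.7,-5.7,1.8,3.7,0,1, 3.3,-1.5,-11.5,3.7,7.5,0,1, 5,-2.2,-17.2,5.5,11.2,0,1, 6.7,-3,-23,7.3,15,0,1, 8.3,-3.7,-28.7,9.1,18.7,0,1, 10,-4.4,-34.5,11,22.5,0,1, 11.6,-5.2,-40.2,12.8,26.2,0,1, 13.3,-5.9,-45.9,14.6,30,0,1]'
python3 -m crank '[0,0,0,0,0,0,1, 0,0,0,0,0,0,1, 0,0,0,0,0,0,1, 0,0,0,0,0,0,1, 0,0,0,0,0,0,1, 0,0,0,0,0,0,1, 0,0,0,0,0,0,1, 0,0,0,0,0,0,1]'
python3 -c "
from h import *
tgt(58,41,14,up=80);tgt(58,41,14)
ct,cs=manip.camera('top'),manip.camera('side')
b=np.load('p.npz')['b']
# crop with predicted frame outline
p,M,s=tool();off=np.array([[sx*60,sy*80,-5] for sx,sy in((-1,-1),(1,-1),(1,1),(-1,1))])*.001
bx=np.array([np.cos(b[2]),np.sin(b[2]),0]);z=-M[:,2];y=np.cross(z,bx);
C=p+off[:,:1]*bx+off[:,1:2]*y+off[:,2:]*z
ims=[]
for cam,x0,y0 in((ct,185,185),(cs,235,130)):
    im=cv2.resize(cam['pixels'][y0:y0+85,x0:x0+65,::-1],None,fx=6,fy=6,interpolation=cv2.INTER_CUBIC)
    cv2.polylines(im,[np.int32((proj(cam,C)-[x0,y0]+.5)*6)],True,(255,0,0),1);ims.append(im)
cv2.imwrite('pics/h.png',np.hstack(ims))"
```

```text
time_s: 5.9
ee_pos: [0.5167, 0.1821, 0.1523]
tcp_rot: [0.017, -0.134, 0.983, -0.123]
contact_force: [0.8, -0.6, -0.8]
gripper_width: 0.141
finger_force: 79.4
time_s: 6.7
ee_pos: [0.5182, 0.1804, 0.1545]
tcp_rot: [0.018, -0.132, 0.984, -0.122]
contact_force: [0.1, -0.8, -2.3]
gripper_width: 0.142
finger_force: 79.6
tcp [0.516  0.1812 0.153 ]
rot [-0.15  0.2  -0.13] shift cm [0.19 0.17 0.11]
rot [  0.31   0.24 179.87] shift cm [0.19 0.17 0.11]
tcp [0.516  0.1812 0.073 ]
rot [-0.15  0.2  -0.13] shift cm [0.23 2.13 7.87]
rot [  0.31   0.24 179.87] shift cm [0.23 2.13 7.87]
```

View pics/h.png

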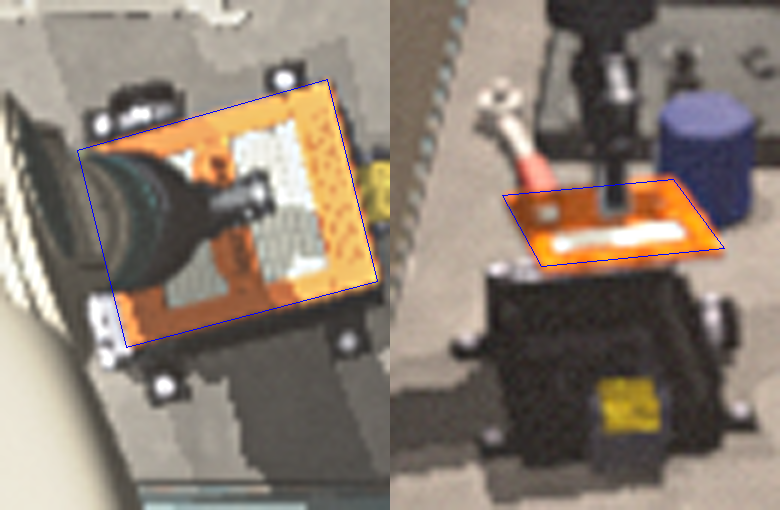

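The top and side crops show the cassette tilted over the box, with its predicted outline matching to about 1 mm (corners at 78,150 and 378,282 in the crop). Next I'll descend and slide it under the lip.

```bash
python3 -m crank '[0,0,0,0.2,0.5,2,1, 0,0,0,0.2,1.1,4,1, 0,0,0,0.2,1.6,6,1, 0,0,0,0.2,1.9,7,1, 0,0,0,0.2,2.1,7.8,1, 0,0,0,0.2,2.1,7.8,1, 0,0,0,0.2,2.1,7.8,1, 0,0,0,0.2,2.1,7.8,1]'
python3 -c "
from h import *
tgt(58,41,14);tgt(70,38,14);tgt(78,35.5,14);print(tool()[1].round(2).tolist())"
```

```text
time_s: 7.6
ee_pos: [0.5171, 0.1818, 0.0746]
tcp_rot: [0.019, -0.132, 0.984, -0.122]
contact_force: [-1.1, 0.6, -1.0]
gripper_width: 0.142
finger_force: 79.6
tcp [0.516  0.1812 0.073 ]
rot [-0.16  0.31 -0.12] shift cm [0.13 0.02 0.16]
rot [  0.48   0.25 179.88] shift cm [0.13 0.02 0.16]
tcp [0.5128 0.1928 0.07  ]
rot [-0.16  0.31 -0.12] shift cm [0.13 1.25 0.16]
rot [  0.48   0.25 179.88] shift cm [0.13 1.25 0.16]
tcp [0.5107 0.2005 0.0675]
rot [-0.16  0.31 -0.12] shift cm [0.13 2.09 0.21]
rot [  0.48   0.25 179.88] shift cm [0.13 2.09 0.21]
[[-0.96, -0.25, 0.07], [-0.26, 0.94, -0.23], [-0.01, -0.24, -0.97]]
```

```bash
python3 -m crank '[0,0,0,0.1,0.3,0.15,1, 0,0,0,0.1,0.7,0.15,1, 0,0,0,0.1,1.0,0.15,1, 0,0,0,0.1,1.3,0.15,1, 0,0,0,0.1,1.6,0.2,1, 0,0,0,0.1,1.85,0.2,1, 0,0,0,0.1,2.1,0.2,1, 0,0,0,0.1,2.1,0.2,1]'
python3 -c "
from h import *
tgt(78,35.5,14)
ct,cs=manip.camera('top'),manip.camera('side')
ims=[cv2.resize(cam['pixels'][y0:y0+75,x0:x0+65,::-1],None,fx=6,fy=6,interpolation=cv2.INTER_CUBIC) for cam,x0,y0 in((ct,190,190),(cs,235,155))]
cv2.imwrite('pics/k.png',np.hstack(ims))"
```

```text
time_s: 8.4
ee_pos: [0.5099, 0.2007, 0.0664]
tcp_rot: [0.018, -0.132, 0.984, -0.122]
contact_force: [0.2, -0.4, -2.4]
gripper_width: 0.143
finger_force: 79.6
tcp [0.5107 0.2005 0.0675]
rot [-0.15  0.19 -0.07] shift cm [-0.07 -0.06 -0.09]
rot [  0.3    0.24 179.93] shift cm [-0.07 -0.06 -0.09]
```

View pics/k.png

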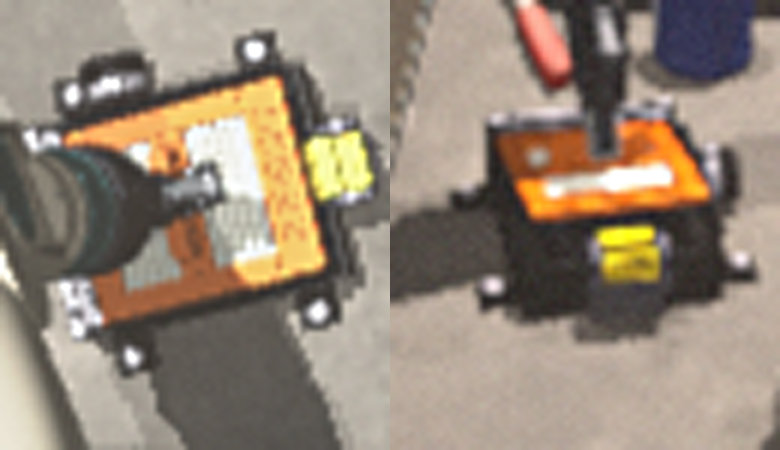

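It's hooked and no contact force shows. The frame end looks about 2–3 mm toward −x of the catch centre (top 305,175 vs 338,162; side 622 vs 630), so I'll shift +x while lowering.

```bash
python3 -c "
from h import *
for a in((78,35.5,14),(79,35.3,10),(79.5,35,7),(80,34.8,3.5),(80,34.3,0)):tgt(*a,x=2)" | grep -v '1[78][0-9]\.'; python3 -c "
from h import *
tgt(80,34,0,x=2);print(tool()[2]['ft_torque'],tool()[2]['contact_force'])"
```

```text
tcp [0.5126 0.201  0.0675]
rot [-0.16  0.19 -0.08] shift cm [-0.27 -0.04 -0.09]
tcp [0.5129 0.2    0.062 ]
rot [-4.16  0.2  -0.08] shift cm [-0.27 -0.    0.46]
tcp [0.5131 0.1992 0.0577]
rot [-7.16  0.2  -0.07] shift cm [-0.27  0.02  0.9 ]
tcp [0.5133 0.1985 0.0527]
rot [-10.66   0.2   -0.07] shift cm [-0.27  0.08  1.41]
tcp [0.5135 0.1976 0.0473]
rot [-14.16   0.2   -0.06] shift cm [-0.26  0.12  1.95]
tcp [0.5135 0.1976 0.047 ]
rot [-14.16   0.2   -0.06] shift cm [-0.26  0.12  1.98]
rot [  0.32  22.18 178.57] shift cm [-0.26  0.12  1.98]
[ 0.34327038  0.09701636 -0.04279839] [-0.28452076  0.15430358 -2.77448121]
```

```bash
python3 -m crank '[-0.2,0.2,0,-0.27,0,-0.1,1, -2.2,0.2,0,-0.27,0,0.2,1, -4.2,0.2,0,-0.27,0,0.46,1, -5.7,0.2,0,-0.27,0,0.68,1, -7.2,0.2,0,-0.27,0,0.9,1, -8.2,0.2,0,-0.27,0.05,1.05,1, -9.2,0.2,0,-0.27,0.05,1.2,1, -9.2,0.2,0,-0.27,0.05,1.2,1]' 120
python3 -c "
from h import *
tgt(80,34,0,x=2);s=tool()[2];print(s['ft_torque'],s['contact_force'])"
```

```text
time_s: 9.3
ee_pos: [0.5145, 0.1992, 0.0555]
tcp_rot: [0.007, -0.133, 0.99, -0.042]
contact_force: [-0.8, 3.6, 2.2]
gripper_width: 0.133
finger_force: 121.3
tcp [0.5135 0.1976 0.047 ]
rot [-4.88  0.16 -0.09] shift cm [ 0.14 -0.06  0.86]
rot [  0.25   7.66 179.75] shift cm [ 0.14 -0.06  0.86]
[ 0.44562473 -0.0482059  -0.02471112] [-0.77034977  3.62187813  2.23114261]
```

```bash
python3 -m crank '[-1,0,0,0,-0.05,0.15,1, -2,0,0,0,-0.05,0.3,1, -3,0,0,0,-0.05,0.45,1, -4,0,0,0,-0.05,0.6,1, -5,0,0,0,-0.05,0.8,1, -6,0,0,0,-0.05,0.9,1, -6,0,0,0,-0.05,0.9,1, -6,0,0,0,-0.05,0.9,1]'
python3 -c "
from h import *
tgt(80,34,0,x=2);s=tool()[2];print(s['ft_torque'],s['contact_force'])"
```

```text
time_s: 10.1
ee_pos: [0.513, 0.1981, 0.0474]
tcp_rot: [-0.002, -0.133, 0.991, 0.01]
contact_force: [-5.2, 5.6, 15.6]
gripper_width: 0.132
finger_force: 123.1
tcp [0.5135 0.1976 0.047 ]
rot [ 1.16 -0.02 -0.04] shift cm [-0.04 -0.06  0.04]
rot [-3.0000e-02 -1.8200e+00  1.7995e+02] shift cm [-0.04 -0.06  0.04]
[0.38240176 1.01701388 0.02490824] [-5.19506205  5.58731668 15.60175825]
```

```bash
python3 -m crank '[0,0,0,0,0,0,0.3, 0,0,0,0,0,0,0.3, 0,0,0,0,0,0,0.3, 0,0,0,0,0,-2,0.3, 0,0,0,0,0,-5,0.3, 0,0,0,0,0,-9,0.3, 0,0,0,0,0,-13,0.3, 0,0,0,0,0,-13,0.3]' 40
python3 -m crank '[0,0,0,0,3,-4,1, 0,0,0,0,6,-8,1, 0,0,0,-3,9,-10,1, 0,0,0,-5,12,-10,1, 0,0,0,-5,15,-10,1, 0,0,0,-5,18,-10,1, 0,0,0,-5,18,-10,1, 0,0,0,-5,18,-10,1]'
python3 -c "
from h import *
ct,cs=manip.camera('top'),manip.camera('side')
b=np.load('p.npz')['b'];ims=[]
for cam,x0,y0 in((ct,190,190),(cs,235,155)):
    ims.append(cv2.resize(cam['pixels'][y0:y0+75,x0:x0+65,::-1],None,fx=6,fy=6,interpolation=cv2.INTER_CUBIC))
cv2.imwrite('pics/r.png',np.hstack(ims))"
```

```text
time_s: 10.9
ee_pos: [0.5185, 0.1957, 0.1816]
tcp_rot: [0.004, -0.133, 0.991, 0.009]
contact_force: [1.3, -0.1, 0.5]
gripper_width: 0.349
finger_force: 0.0
time_s: 11.7
ee_pos: [0.5149, 0.38, 0.2775]
tcp_rot: [-0.002, -0.134, 0.991, 0.008]
contact_force: [0.0, -0.3, 0.8]
gripper_width: 0.0
finger_force: 0.0
```

View pics/r.png

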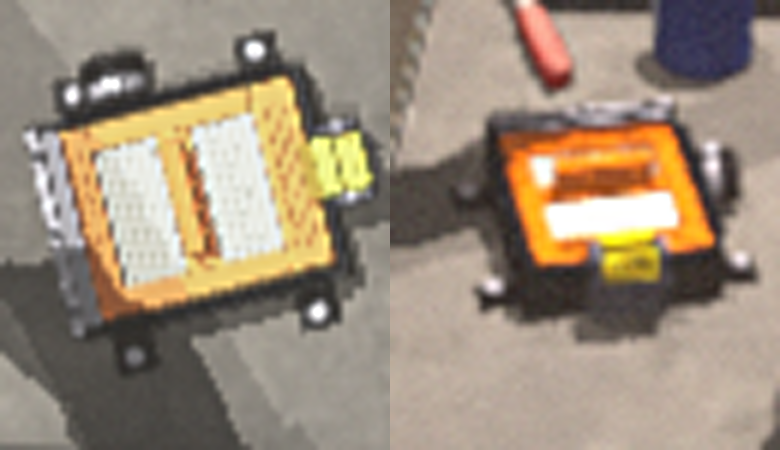

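The cassette lies in the pocket with the catch apparently over its near edge (side crop 630,240). I'll compare the catch's yellow pixels with the first picture, and the frame's near corners with the seated model.

```bash
python3 -c "
from h import *
b=np.load('p.npz')['b']
for n,(x0,x1,y0,y1) in(('top',(235,258,205,230)),('side',(255,285,185,208))):
    o=cv2.imread(f'pics/{n}0.png')[:,:,::-1];c=manip.camera(n)
    for k,im in(('start',o),('now',c['pixels'])):
        h=cv2.cvtColor(np.ascontiguousarray(im[y0:y1,x0:x1]),cv2.COLOR_RGB2HSV);m=(h[...,0]>25)&(h[...,0]<35)&(h[...,1]>110)
        v,u=np.nonzero(m);print(n,k,m.sum(),(u.mean()+x0).round(2),(v.mean()+y0).round(2),u.min()+x0,u.max()+x0,v.min()+y0)
    for dz in(0,6,12):
        q=proj(c,w(b,[[-60,-80,42+dz],[60,-80,42+dz]]));print(n,dz,q.round(1).tolist())
tgt(0,0,0) if 0 else None
rows(w(b,[2,-62,75])[0],b[2])"
```

```text
top start 39 245.38 217.46 241 251 212
top now 61 246.54 216.98 241 251 212
top 0 [[245.3, 233.2], [237.6, 202.4]]
top 6 [[245.2, 233.2], [237.4, 202.2]]
top 12 [[245.1, 233.2], [237.3, 202.1]]
side start 34 273.53 194.68 269 279 193
side now 27 274.15 195.07 270 279 193
side 0 [[258.8, 198.6], [288.0, 195.5]]
side 6 [[258.8, 197.4], [288.0, 194.3]]
side 12 [[258.8, 196.2], [288.0, 193.1]]
rot [ 1.01 -0.02 -0.15] shift cm [  4.94 -24.01  19.95]
rot [-4.0000e-02 -1.5800e+00  1.7984e+02] shift cm [  4.94 -24.01  19.95]
```

The near corners measure (260,199.7) and (289,195.8), which is seated height. The catch reaches as far out as it did at the start. A gentle press with shut fingers on the catch-end band will confirm it.

```bash
python3 -m crank '[0,0,0,0.6,-3,2,1, 0,0,0,1.2,-6.5,4,1, 0,0,0,2,-10,7,1, 0,0,0,3,-14,10,1, 0,0,0,4,-18,14,1, 0,0,0,4.7,-21.5,17,1, 0,0,0,4.9,-23.6,19.5,1, 0,0,0,4.9,-23.6,20,1]'
python3 -m crank '[0,0,0,0,0,0,1, 0,0,0,0,0,0,1, 0,0,0,0,0,0,1, 0,0,0,0,0,0,1, 0,0,0,0,0,0,1, 0,0,0,0,0,0,1, 0,0,0,0,0,0,1, 0,0,0,0,0,0,1]'
python3 -c "
from h import *
b=np.load('p.npz')['b'];rows(w(b,[2,-60,42])[0],b[2])"
```

```text
time_s: 12.7
ee_pos: [0.5263, 0.1392, 0.0712]
tcp_rot: [-0.005, -0.13, 0.991, 0.008]
contact_force: [-0.1, 0.3, 0.4]
gripper_width: 0.001
finger_force: 0.0
time_s: 13.5
ee_pos: [0.5294, 0.1433, 0.0748]
tcp_rot: [-0.001, -0.133, 0.991, 0.009]
contact_force: [0.2, -0.2, -0.7]
gripper_width: 0.001
finger_force: 0.0
rot [ 1.04  0.01 -0.06] shift cm [ 0.09 -0.4   3.27]
rot [ 2.0000e-02 -1.6300e+00  1.7993e+02] shift cm [ 0.09 -0.4   3.27]
```

```bash
python3 -m crank '[1,0,0,0.1,-0.4,1,1, 1,0,0,0.1,-0.4,2,1, 1,0,0,0.1,-0.4,2.8,1, 1,0,0,0.1,-0.4,3,1, 1,0,0,0.1,-0.4,3.2,1, 1,0,0,0.1,-0.4,3.35,1, 1,0,0,0.1,-0.4,3.5,1, 1,0,0,0.1,-0.4,3.5,1]'
```

```text
time_s: 14.3
ee_pos: [0.5288, 0.1396, 0.042]
tcp_rot: [-0.001, -0.133, 0.991, 0.0]
contact_force: [-6.9, -0.9, 17.1]
gripper_width: -0.004
finger_force: 8.3
```

The fingers stop at z = 42.0 mm under 17 N, which is the seated frame top. I'll retreat and hand in.

```bash
python3 -m crank '[0,0,0,0,0,-2,1, 0,0,0,0,0,-5,1, 0,0,0,0,0,-9,1, 0,0,0,0,0,-13,1, 0,0,0,0,0,-16,1, 0,0,0,0,0,-16,1, 0,0,0,0,0,-16,1, 0,0,0,0,0,-16,1]'
python3 -c "
from rig import manip
print(manip.hand_in())"
```

```text
time_s: 15.1
ee_pos: [0.5284, 0.1394, 0.1984]
tcp_rot: [-0.001, -0.133, 0.991, 0.0]
contact_force: [-0.4, -0.1, 0.3]
gripper_width: 0.002
finger_force: 0.0
the job is handed in; nothing more can be done
None
```

The cassette is back in the air box, hooked under the lip and pressed down past the catch; a check press of 17 N stopped at seated height (42 mm), and I handed the job in at about 15 s (no verdict was shown).

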